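# Flip the shared tub cover over its spine

### The job

The two tubs of peeled corn share one hinged metal cover: get a fingertip under its overhanging tongue and gently flip the cover over the spine, without slamming it, until it lies flat over the other tub. Only push it with the fingertips or the outside of the fingers, never pinch it between them, then move clear. Leave everything else on the table where it stands.

Things in the scene. Friction and masses are not known exactly. Their poses are not given: they have to be found in the camera images.
- station: corn station, fixed to the table: a steel base plate (190 mm along x, 290 mm along y, 4 mm thick) with two identical red tubs (170 mm along x, 130 mm along y, rims 82 mm above the table; one from y = +10 to +140, the other from y = -10 to -140 mm), and between them an upright spine: a hinge rod along x, carried by two 94 mm high end plates at x = +-93 mm. Origin: on the table at the centre; x along the spine, y from the spine across the tub that is covered at the start, z up
- spine (a point): middle of the hinge rod, on its axis, 87 mm above the table over the station's origin
- cover (a joint): angle (rad) of the hinged cover about the spine: 0 = flat over the +y tub, 1.57 = upright, 3.14 = flat over the -y tub (stop). It starts between 0 and 0.35. The hinge is stiff, so that the cover stays at any angle where it is left; turning it takes 1 to 5 N at the tongue
- tongue_end (a point): middle of the free end of the cover's tongue, at mid thickness, 185 mm from the spine's axis. The tongue is 70 mm wide, at mid width of the cover, and sticks out 38 mm beyond the panel; it overhangs the tub's outer wall by 45 mm with empty space below it down to the table. Its end swings over the spine at 272 mm above the table
- panel_mid (a point): middle of the cover's panel, at mid thickness, 78 mm from the spine's axis. The cover is one flat rigid aluminium leaf, 8 mm thick, centred on the axis; its panel is 182 mm along the spine and ends 147 mm from the axis. It is two 4 mm sheets: cover_c0 (panel) and cover_c1 (tongue) face up at the start, edges set back 3 mm; cover_c2 (panel) and cover_c3 (tongue) face down
- sauce_bottle: amber glass bottle with white cap, 60 mm across, 170 mm tall, loose; origin: centre of its underside
- jar: glass jar with steel cap, 68 mm across, 90 mm tall, loose; origin: centre of its underside
- ear_a: corn ear in its green husk lying on the table, 190 mm long along its x, 53 mm thick, loose; origin: under its middle, on the table
- ear_b: a second green ear, same size as ear_a; origin: under its middle, on the table
- brush: brush with a yellow handle lying along its x, loose; origin: under its middle, on the table
- bowl: steel bowl, 120 mm across, 50 mm tall, loose; origin: centre of its underside
- cup: white plastic cup, 76 mm across, 85 mm tall, loose; origin: centre of its underside

How it is judged (in metres and radians):
On the way, in this order (a step that is already met when the one before it is completed fails the run):
1. the cover swings up past upright (value of joint cover between 1.3 and 2.4 rad), for 0.1 s.
2. the cover lies flat over the other tub (value of joint cover above 3.05 rad), for 0.2 s.
At the end, for the whole second after the job is handed in: the cover lies over the other tub within 0.09 rad (5 degrees) of flat and at rest, and every loose thing is within 30 mm of where it started (value of joint cover above 3.05 rad and velocity of joint cover between -0.05 and 0.05 rad/s and distance of each of sauce_bottle, jar, ear_a, ear_b, brush, bowl, cup from where it was at the start of the episode below 0.03 m); the robot touches nothing.
It fails at once if the cover is swung faster than 3.5 rad/s (slammed) (velocity of joint cover above 3.5 rad/s or velocity of joint cover below -3.5 rad/s).
It fails at once if the cover is pinched: the fingers press on both of its faces at once ((contact force between the fingers and cover_c0 above 2 N or contact force between the fingers and cover_c1 above 2 N) and (contact force between the fingers and cover_c2 above 2 N or contact force between the fingers and cover_c3 above 2 N)).
It fails at once if a bystander is lifted, carried or pushed more than 30 mm (distance of any of sauce_bottle, jar, ear_a, ear_b, brush, bowl, cup from where it was at the start of the episode above 0.03 m).
It also fails if it takes over 42 s, if anything falls off the work surface, if the arm or the gripper's body presses on something with over 40 N, if the wrist force passes 120 N, or if a joint passes its speed limit or range.

### The arm

A 6-joint arm with a two-finger parallel gripper is mounted at the origin on the work surface. World frame = base frame: x ahead of the robot, y to its left, z up, the work surface at z = 0. Lengths are in m, angles in degrees, forces in N, time in s.
With the tool pointing down it reaches from about 0.35 to 0.875 m from the base axis. Payload 4.2 kg.
Tool frame: the origin (TCP) lies midway between the tips of the shut fingers; the grasp point (between the pads) lies 19 mm behind it; y points along the fingers, z is the direction in which the jaws open and shut, and the axes are right-handed (so a half turn about y gives the same grasp; the last joint's range is limited). The gripper opens to 87 mm and grips with 3 to 60 N. Pads are 19 mm wide; open, the fingers measure 117 mm over their backs; the gripper's body (75 mm by 190 mm) begins 51 mm behind the grasp point.
Start: joints at [78.472, 22.042, 0.453, 0, -68.411, -14.817], TCP at [0.277, 0.56, 0.223] pointing down, gripper open.
Joint ranges: [-179.83, 179.83], [-69.29, 118.12], [-61.27, 80.66], [-181.25, 117.63], [-171.15, -9.14], [-177.46, 177.46]. Speed limits (degrees/s): [159.86, 159.86, 180, 180, 180, 180].

### API

Orientations are given as [roll, pitch, yaw] about the fixed x, y, z axes, in that order (R = Rz(yaw) Ry(pitch) Rx(roll)).
In Python, from workcell import env gives the robot as it stands. The module is installed in compiled form; this text tells all that it offers. Calls block until the motion is done:
- env.goto(position, orientation): joint-space move of the TCP to a pose.
- env.move_straight(position, rotation=None, rate=0.15, force_limit=None): straight line of the TCP; rotation=None keeps the orientation; rate is the mean speed in m/s. With force_limit (N) it stops when the force on the tool has changed by that much, and returns True; else False.
- env.set_joints(angles): joint-space move.
- env.gripper_to(opening, grasp_force=None): opening from 0.0 (shut) to 1.0 (fully open); grasp_force is the grip in N (None keeps the last); returns when the fingers have stopped.
- env.dwell(seconds).
- env.inverse_kinematics(position, orientation): joint angles nearest the present ones, or None.
- env.read_state(): the state.
- env.grab_frame(name): name is "scene" or "side" or "wrist"; returns a dict with "image" (400x640x3 uint8, blue, green, red), "fx", "fy", "cx", "cy" (pixels), "D" ([k1, k2, p1, p2, k3] as OpenCV has them; the pictures are not rectified), "position" and "orientation" of the camera in the world. Camera axes: x right, y up, looking along -z (the intrinsics and any distortion apply to the point x, -y, -z); pixel columns grow to the right and rows downward; lengths in m; the calibration is good to about 2 mm. A picture is of the moment at which its call begins. There is no depth.
A pose or a line that the arm cannot do raises env.Unreachable and nothing moves.
- env.close_job(): hands the job in, once; it reports no verdict.
Trained networks look in a picture, given as the dict that the camera call returned (one of the last four; its "shot" number tells which), for a name from the list of things; names that differ only in an ending like _2 or _b are one class to them, and where a whole thing is asked for, a point or a joint stands for the part that bears it (a point fixed in the world has none). Each returns a list of dicts, best first, with "score" (0 to 1); they miss things now and then, are a little off and sometimes report something else, mostly with a low value. They report only what shows in the picture. A call takes as long as a camera call.
- env.search_frame(picture, thing): "xyz" ([x, y, z] in m, in world coordinates, good to about 4 mm: the middle of the surface that is visible of it).
- env.trace(picture, thing): "mask" (400x640 bool, what is visible of it).
The state is a dict: "clock": time; "joint_positions": joint angles; "qvel": joint speeds; "joint_torque": joint torques, N m; "position": TCP position; "tool_rot": TCP orientation; "force": force on the tool from outside, world axes, zero at the start; "wrist_torque": the same for the moment, N m; "opening": opening from 0.0 (shut) to 1.0 (fully open).
Only numpy, scipy, OpenCV 4.12 (cv2) and the standard library are available. Lean on these libraries where they do the work, as an engineer would, in place of code of your own. Each camera call takes 0.05 s, during which the arm holds its last target. There are 200 camera calls.

## Working session

There is one attempt and no reset: what is moved stays moved. The work goes in short steps, each a Python script; the robot and the scene stay as the last script left them, time stands still between calls to the robot, and variables do not carry over. Pictures are saved under pics/ and viewed, about 8 in all and at most 12, crops included, and the job is handed in when it is done.

```bash
mkdir -p pics
python3 - <<'E'
from workcell import env
import cv2,numpy as np
s=env.read_state();print(s['clock'],s['position'],s['tool_rot'],s['opening'])
ims=[]
for n in("scene","side"):
    f=env.grab_frame(n);ims.append(f['image']);print(n,f['position'],f['orientation'],f['fx'],f['D'])
    for t in["station","spine","cover","tongue_end","panel_mid","sauce_bottle","jar","ear_a","brush","bowl","cup"]:
        try:
            print(t,[(np.round(d['xyz'],3).tolist(),round(d['score'],2)) for d in env.search_frame(f,t)[:3]])
        except Exception as e:print(t,e)
    cv2.imwrite(f"pics/{n}0.png",f['image'])
print(env.read_state()['clock'])
E
```

```text
0.0 [0.27704724 0.55956158 0.22145006] [-8.98742107e+01  5.40202637e-03  1.53646090e+02] 1.0019093085866468
scene [1.12723359 0.77997222 1.12268953] [ 42.49898066   1.11919728 142.30028179] 415.07681125436875 [0.00186386 0.         0.         0.         0.        ]
station [([0.56, 0.103, 0.066], 0.76), ([0.49, 0.509, 0.022], 0.67)]
spine [([0.558, 0.106, 0.066], 0.59)]
cover [([0.55, 0.139, 0.116], 0.57)]
tongue_end [([0.555, 0.136, 0.12], 0.59)]
panel_mid [([0.549, 0.138, 0.114], 0.6)]
sauce_bottle [([0.71, 0.016, 0.092], 0.85), ([0.488, 0.508, 0.022], 0.17)]
jar [([0.719, 0.147, 0.066], 0.64), ([0.705, 0.014, 0.093], 0.32)]
ear_a [([0.386, 0.157, 0.042], 0.91), ([0.505, -0.194, 0.041], 0.87)]
brush [([0.39, -0.036, 0.019], 0.72)]
bowl [([0.49, 0.507, 0.026], 0.81)]
cup [([0.49, -0.464, 0.062], 0.64)]
side [ 0.00914508 -0.83475231  1.12803286] [ 43.59268702  -0.91110543 -32.58511502] 470.76652421515195 [-0.12965753  0.          0.          0.          0.        ]
station [([0.526, 0.04, 0.078], 0.91)]
spine [([0.526, 0.044, 0.074], 0.95), ([0.51, 0.533, 0.032], 0.2)]
cover [([0.54, 0.123, 0.116], 0.63)]
tongue_end [([0.536, 0.122, 0.111], 0.82)]
panel_mid [([0.541, 0.122, 0.118], 0.79)]
sauce_bottle [([0.682, -0.028, 0.091], 0.69)]
jar [([0.696, 0.113, 0.074], 0.83)]
ear_a [([0.372, 0.12, 0.044], 0.89), ([0.486, -0.216, 0.04], 0.83)]
brush [([0.386, -0.055, 0.02], 0.92)]
bowl [([0.511, 0.536, 0.03], 0.74)]
cup [([0.496, -0.48, 0.05], 0.76)]
1.2
```

View pics/scene0.png

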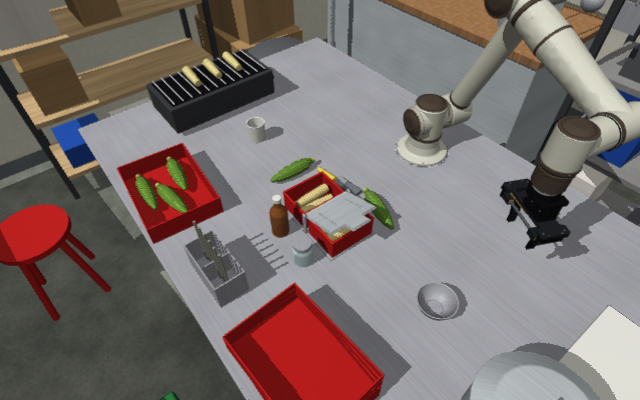

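View pics/side0.png

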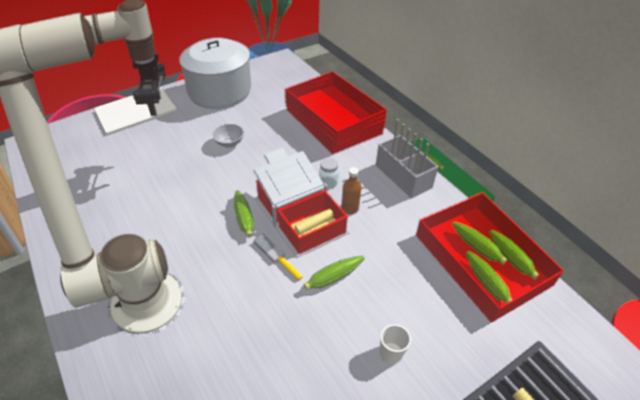

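Run:
```python
import cv2
a=cv2.imread('pics/scene0.png')[165:265,275:405];b=cv2.imread('pics/side0.png')[140:255,235:365]
cv2.imwrite('pics/c.png',cv2.vconcat([cv2.resize(x,(780,h),interpolation=cv2.INTER_CUBIC) for x,h in((a,600),)]))
cv2.imwrite('pics/d.png',cv2.resize(b,None,fx=5,fy=5,interpolation=cv2.INTER_CUBIC))
```

```text
(no output)
```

View pics/c.png

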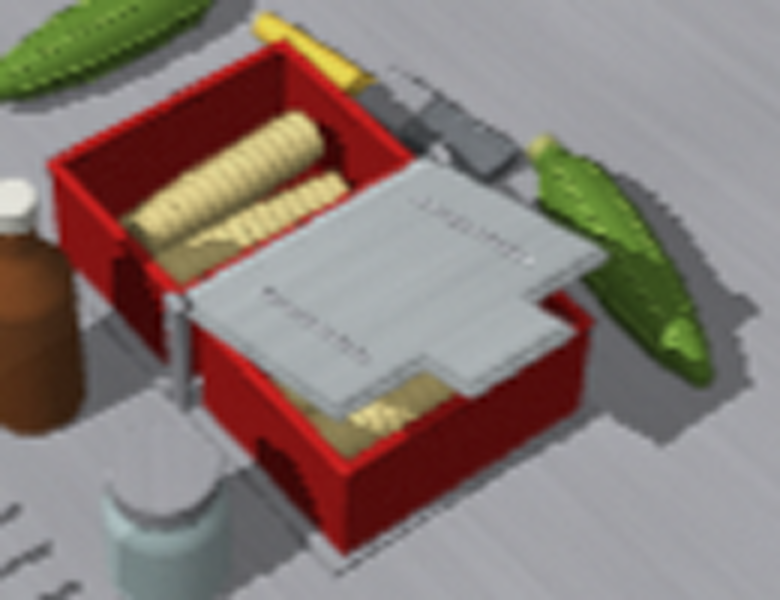

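View pics/d.png

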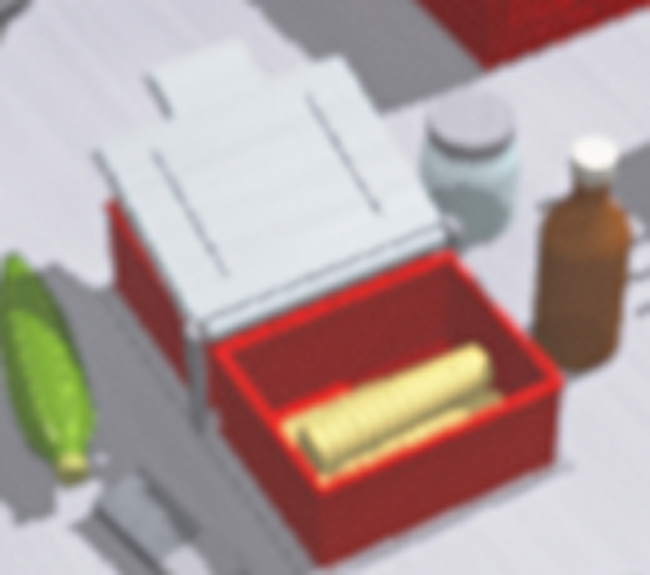

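```bash
cat > fit.py <<'E'
import numpy as np,cv2
from scipy.spatial.transform import Rotation as R
from scipy.optimize import least_squares
def proj(f,P):
    Rc=R.from_euler('xyz',f['orientation'],degrees=True).as_matrix()
    C=(np.asarray(P)-f['position'])@Rc*[1,-1,-1]
    K=np.array([[f['fx'],0,f['cx']],[0,f['fy'],f['cy']],[0,0,1.]])
    return cv2.projectPoints(C.reshape(-1,1,3),np.zeros(3),np.zeros(3),K,np.array(f['D'],float))[0].reshape(-1,2)
def pts(p,obs):
    x,y,yaw,th=p;o=[]
    for (k,a,b,c) in obs:
        if k=='s':q=[a,b,c]
        else:q=[a,b*np.cos(th)-c*np.sin(th),87+b*np.sin(th)+c*np.cos(th)]
        o.append(q)
    o=np.array(o)/1000;return o@R.from_euler('z',yaw).as_matrix().T+[x,y,0]
E
python3 - <<'E'
from fit import *
from workcell import env
F={n:env.grab_frame(n) for n in('scene','side')}
A={'scene':(6,275,165,[(('s',85,140,82),(345,465)),(('s',-85,140,82),(590,320)),(('s',-85,-140,82),(285,45)),(('s',85,-140,82),(52,165)),(('s',85,140,4),(345,553)),
 (('c',35,185,0),(470,395)),(('c',-35,185,0),(575,330)),(('c',91,147,0),(340,418)),(('c',-91,147,0),(607,255))]),
'side':(5,235,140,[(('s',-85,-140,82),(320,487)),(('s',85,-140,82),(562,380)),(('s',-85,-10,82),(215,350)),(('s',85,-10,82),(455,255)),(('s',-85,-140,4),(322,565)),(('s',85,-140,4),(553,465)),
 (('c',-91,147,0),(97,150)),(('c',91,147,0),(342,57)),(('c',-35,185,0),(148,75)),(('c',35,185,0),(240,38))])}
def res(p):
    o=[]
    for n,(s,ox,oy,L) in A.items():
        px=(np.array([l[1] for l in L])+.5)/s-.5+[ox,oy]
        o.append(proj(F[n],pts(p,[l[0] for l in L]))-px)
    return np.vstack(o).ravel()
r=least_squares(res,[.545,.07,0,.2],loss='soft_l1')
print(r.x,np.degrees(r.x[2]));print(res(r.x).reshape(-1,2).round(1).tolist())
p=r.x;print(pts(p,[('c',0,185,0),('c',0,147,0)]))
for n in F:
    print([ (t,[ (d['xyz'][:2].round(3).tolist() if hasattr(d['xyz'],'round') else d['xyz']) for d in env.search_frame(F[n],t)[:2]]) for t in('jar','sauce_bottle','ear_a')])
# IK exploration
x,y,yaw,th=p
np.save('pose.npy',p);print(env.read_state()['clock'])
E
```

```text
[ 0.54167634  0.05206055 -0.02950399  0.29563111] -1.6904542606840058
[[-0.2, 0.5], [0.3, -0.6], [-0.2, -2.0], [-0.6, -1.6], [-0.5, 0.3], [-0.1, 0.3], [0.1, 0.3], [-0.7, -0.1], [0.3, -0.2], [-0.1, 0.3], [0.6, -0.1], [-0.1, -0.7], [-0.7, -1.2], [-0.2, 1.3], [0.7, -0.3], [-1.0, -0.4], [-0.1, -0.3], [-0.7, -0.3], [0.0, 0.2]]
[[0.54689703 0.22895795 0.14089857]
 [0.54582467 0.19262227 0.12982751]]
[('jar', [[0.7182, 0.1488, 0.0693]]), ('sauce_bottle', [[0.7023, 0.0112, 0.0938]]), ('ear_a', [[0.3828, 0.1575, 0.0405], [0.505, -0.1905, 0.0417]])]
[('jar', [[0.6942, 0.1112, 0.0669]]), ('sauce_bottle', [[0.6817, -0.0247, 0.0914]]), ('ear_a', [[0.4857, -0.2136, 0.0407], [0.3716, 0.1168, 0.0446]])]
1.6
```

```bash
cat > path.py <<'E'
from fit import *
x0,y0,yaw,th0=np.load('pose.npy')
Rs=R.from_euler('z',yaw).as_matrix()
def world(v): return Rs@np.array(v)+[x0,y0,0]
def alpha(th,a0=.26,a1=np.pi/2): return np.interp(th,[.3,2.6],[a0,a1])
def pose(th,gap=0.,r=.168,sgn=1,w=.0095,a=None,back=0.,up=0.):
    a=alpha(th) if a is None else a
    ph=th-a;u=np.array([0,np.cos(th),np.sin(th)]);n=np.array([0,-np.sin(th),np.cos(th)])
    d=np.array([0,-np.cos(a),-np.sin(a)])
    p=(r-w*np.sin(ph))*u+(-.004-w*np.cos(ph)-gap)*n+[0,0,.087+up]-back*d
    Y=Rs@d;Z=Rs@np.array([sgn,0,0]);M=np.c_[np.cross(Y,Z),Y,Z]
    return world(p),R.from_matrix(M).as_euler('xyz',degrees=True)
E
python3 - <<'E'
from path import *
from workcell import env
for s in(1,-1):
    print(s)
    for kw in [dict(gap=.015,back=.1,up=.1),dict(gap=.015,back=.1),dict(gap=.015),*[dict(t=t) for t in np.linspace(.3,3.15,9)]]:
        t=kw.pop('t',th0);p,o=pose(t,sgn=s,**kw)
        q=env.inverse_kinematics(p,o);print(round(t,2),p.round(3),o.round(0),None if q is None else np.round(q,0))
E
```

```text
1
0.3 [0.55  0.317 0.234] [-90. -75. -92.] [  57.   51.   11.   35. -117.  117.]
0.3 [0.55  0.317 0.134] [-90. -75. -92.] [  57.   57.    9.   33. -111.  112.]
0.3 [0.547 0.221 0.109] [-90. -75. -92.] [  53.   53.   -6.   35. -101.  108.]
0.3 [0.547 0.216 0.124] [-90. -75. -92.] [  53.   52.   -6.   35. -101.  108.]
0.66 [0.546 0.192 0.178] [-90. -63. -92.] [ 51.  42.  -9.  33. -96. 113.]
1.01 [0.545 0.15  0.22 ] [-90. -52. -92.] [ 47.  32. -12.  31. -90. 119.]
1.37 [0.543 0.097 0.245] [-90. -40. -92.] [ 41.  24. -14.  28. -83. 126.]
1.72 [0.541 0.039 0.249] [-90. -29. -92.] [ 33.  18. -16.  24. -75. 135.]
2.08 [ 0.54  -0.017  0.233] [-90. -17. -92.] [ 24.  15. -17.  17. -67. 147.]
2.44 [ 0.538 -0.064  0.198] [-90.  -5. -92.] [ 13.  15. -16.   6. -61. 162.]
2.79 [ 0.537 -0.095  0.148] [-90.  -0. -92.] [  7.  18. -17.   0. -55. 171.]
3.15 [ 0.537 -0.106  0.09 ] [-90.  -0. -92.] [  6.  22. -21.   0. -47. 173.]
-1
0.3 [0.55  0.317 0.234] [-90.  75.  88.] [  57.   51.   11.   35. -117.  -63.]
0.3 [0.55  0.317 0.134] [-90.  75.  88.] [  57.   57.    9.   33. -111.  -68.]
0.3 [0.547 0.221 0.109] [-90.  75.  88.] [  53.   53.   -6.   35. -101.  -72.]
0.3 [0.547 0.216 0.124] [-90.  75.  88.] [  53.   52.   -6.   35. -101.  -72.]
0.66 [0.546 0.192 0.178] [-90.  63.  88.] [ 51.  42.  -9.  33. -96. -67.]
1.01 [0.545 0.15  0.22 ] [-90.  52.  88.] [ 47.  32. -12.  31. -90. -61.]
1.37 [0.543 0.097 0.245] [-90.  40.  88.] [ 41.  24. -14.  28. -83. -54.]
1.72 [0.541 0.039 0.249] [-90.  29.  88.] [ 33.  18. -16.  24. -75. -45.]
2.08 [ 0.54  -0.017  0.233] [-90.  17.  88.] [ 24.  15. -17.  17. -67. -33.]
2.44 [ 0.538 -0.064  0.198] [-90.   5.  88.] [ 13.  15. -16.   6. -61. -18.]
2.79 [ 0.537 -0.095  0.148] [-90.   0.  88.] [  7.  18. -17.   0. -55.  -9.]
3.15 [ 0.537 -0.106  0.09 ] [-90.   0.  88.] [  6.  22. -21.   0. -47.  -7.]
```

Run:
```python
from path import *
from workcell import env
env.gripper_to(0.0)
env.goto(*pose(th0,sgn=-1,gap=.015,back=.1,up=.1))
for kw in(dict(gap=.018,back=.1),dict(gap=.018)):
    hit=env.move_straight(pose(th0,sgn=-1,**kw)[0],rate=.12,force_limit=4)
    s=env.read_state();print(hit,s['position'].round(3),s['force'].round(1),s['clock'])
a,b=[env.grab_frame(n)['image'] for n in('scene','side')]
cv2.imwrite('pics/e.png',cv2.hconcat([cv2.resize(a[130:280,260:420],(480,450)),cv2.resize(b[100:250,220:320],(300,450))]))
```

```text
False [0.55  0.318 0.132] [ 0.4 -1.5 -1. ] 5.4583
False [0.547 0.222 0.106] [ 0.1  0.2 -0.3] 6.4417
```

View pics/e.png

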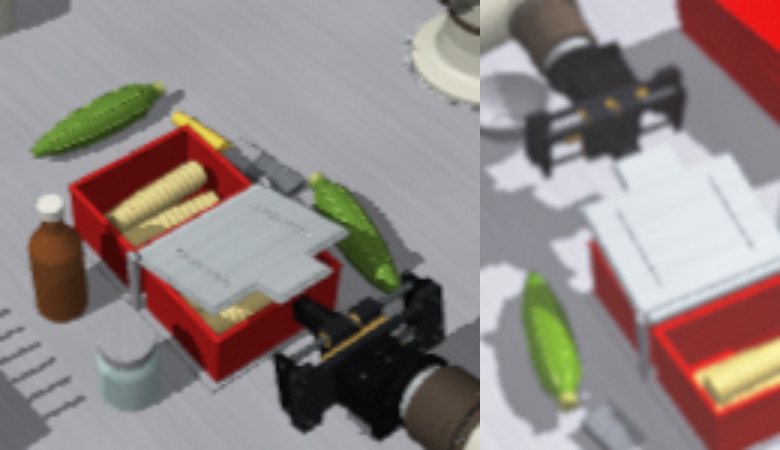

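The shut fingertip sits below the tongue, at about crop pixel (305,310), and touches nothing. I'll start the swing now.

Run:
```python
from path import *
from workcell import env
for t in np.append([th0],np.arange(.45,1.66,.2)):
    p,o=pose(t,sgn=-1);env.move_straight(p,o,rate=.1)
    s=env.read_state();print(round(t,2),s['position'].round(3),s['force'].round(1),round(s['clock'],1))
a,b=[env.grab_frame(n)['image'] for n in('scene','side')]
cv2.imwrite('pics/f.png',cv2.hconcat([cv2.resize(a[130:280,260:400],(420,450)),cv2.resize(b[80:230,220:340],(360,450))]))
```

```text
0.3 [0.547 0.216 0.124] [ 0.4  0.1 -0.1] 6.9
0.45 [0.546 0.208 0.148] [-0.8  0.4 -0.5] 7.3
0.65 [0.546 0.192 0.177] [ 0.1  0.4 -0.9] 7.8
0.85 [0.545 0.171 0.203] [ 0.2  0.4 -0.4] 8.2
1.05 [0.544 0.145 0.224] [-0.5  1.  -0.2] 8.7
1.25 [0.543 0.115 0.239] [ 0.2  0.2 -0.3] 9.2
1.45 [0.542 0.083 0.248] [-0.1 -0.7  0.1] 9.7
1.65 [0.541 0.051 0.25 ] [-0.2  0.1 -0.3] 10.2
```

View pics/f.png

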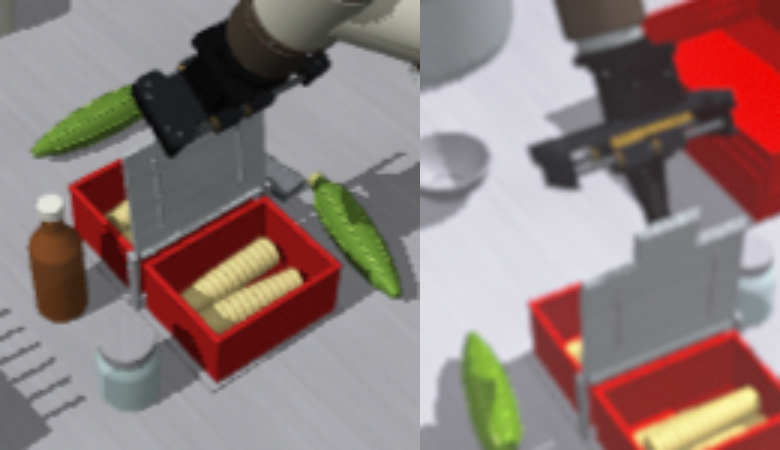

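The cover followed and now stands upright, with the finger behind the tongue at about (655,215). I'll carry on down and press lightly at the stop.

Run:
```python
from path import *
from workcell import env
for t in np.arange(1.8,3.01,.2):
    p,o=pose(t,sgn=-1);env.move_straight(p,o,rate=.08)
    s=env.read_state();print(round(t,2),s['position'].round(3),s['force'].round(1),round(s['clock'],1))
p,o=pose(np.pi,sgn=-1);p[2]-=.012
print(env.move_straight(p,o,rate=.03,force_limit=12))
s=env.read_state();print(s['position'].round(4),s['force'].round(1),s['clock'])
p=s['position'].copy();p[2]+=.12
env.move_straight(p,rate=.12)
p[2]+=.08;p[1]+=.15;env.move_straight(p,rate=.15)
F={n:env.grab_frame(n) for n in('scene','side')}
for n,f in F.items():
    print(n,[(t,[np.round(d['xyz'],3).tolist() for d in env.search_frame(f,t)[:2]]) for t in('tongue_end','jar','sauce_bottle','ear_a','brush','bowl','cup')])
    c=f['image'].copy()
    for q in proj(f,pts([x0,y0,yaw,np.pi],[('c',k,r,0) for k,r in((35,185),(-35,185),(91,147),(-91,147))])):cv2.circle(c,tuple(int(round(v)) for v in q),1,(0,0,255),-1)
    F[n]=c
cv2.imwrite('pics/g.png',cv2.hconcat([cv2.resize(F['scene'][130:280,260:390],(390,450)),cv2.resize(F['side'][140:290,230:360],(390,450))]))
```

```text
1.8 [0.541 0.026 0.247] [ 0.3 -0.4 -0.2] 10.7
2.0 [ 0.54  -0.005  0.238] [-0.4 -0.2 -0.3] 11.3
2.2 [ 0.539 -0.034  0.223] [-0.6  0.2 -0.1] 11.9
2.4 [ 0.538 -0.06   0.202] [-0.6 -0.5 -0.1] 12.4
2.6 [ 0.538 -0.08   0.177] [0.7 0.5 0.1] 13.0
2.8 [ 0.537 -0.095  0.147] [0.8 0.3 0.5] 13.5
3.0 [ 0.537 -0.104  0.114] [-0.5 -0.  -0.3] 14.1
True
[ 0.5374 -0.1058  0.0914] [-1.2  0.9  5.9] 14.9083
scene [('tongue_end', [[0.548, -0.023, 0.089]]), ('jar', [[0.718, 0.149, 0.065], [0.489, 0.509, 0.024]]), ('sauce_bottle', [[0.707, 0.012, 0.098]]), ('ear_a', [[0.506, -0.195, 0.04], [0.385, 0.149, 0.038]]), ('brush', [[0.384, -0.017, 0.02]]), ('bowl', [[0.488, 0.51, 0.023]]), ('cup', [[0.489, -0.466, 0.058]])]
side [('tongue_end', [[0.535, -0.034, 0.09]]), ('jar', []), ('sauce_bottle', [[0.68, -0.026, 0.096], [0.536, -0.032, 0.088]]), ('ear_a', [[0.483, -0.219, 0.042], [0.372, 0.119, 0.044]]), ('brush', [[0.389, -0.052, 0.02]]), ('bowl', [[0.512, 0.534, 0.032], [0.37, 0.116, 0.046]]), ('cup', [[0.494, -0.48, 0.051], [0.373, 0.117, 0.044]])]
```

View pics/g.png

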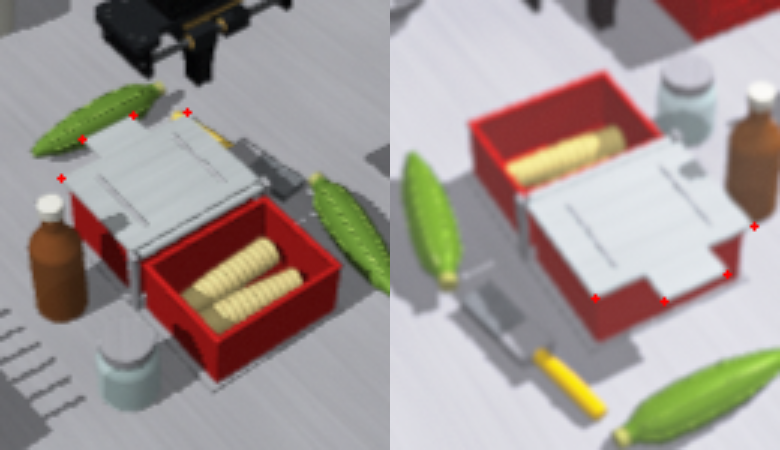

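Run:
```python
from workcell import env
env.dwell(.3);s=env.read_state();print(s['position'],s['force'].round(1),s['clock']);env.close_job()
```

```text
[0.53741197 0.04424413 0.29136253] [-0.5 -1.3 -0.1] 18.4417
the job is handed in; nothing more can be done
```

I flipped the cover over the spine until it lay flat over the other tub, moved the arm clear and handed the job in at about 18 s of the 42 s allowed. I fitted the station's pose and the cover's starting angle (about 0.30 rad) from two camera views. The fingers were shut before they touched the cover, and the fingertip pushed only on its underside for the whole swing.

**Cover:** the final downward push stopped on its 12 N limit, with the fingertip at 0.0914 m. That is within 0.5 mm of the 0.091 m expected if the cover lies flat. Both camera views show it lying on the far tub.

**Loose things:** most were found again within about 8 mm of where they started.

**Clear of everything:** the arm was well above the station at hand-in, with no contact force beyond sensor noise.

**Checks that failed or disagreed:**
- The last side view did not find the jar. The scene view shows it unmoved.
- The brush estimate in the scene view shifted by about 20 mm, while the side view shifted by only 4 mm. The cover now hides part of the brush in the scene view, and the arm never went near it.
- The projected cover corners are about 2 pixels off in the scene view. The pose fit had a similar error at that end of the station.

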